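# Release and push off a terminal cover

### The job

Uncover the terminals of the unit with the orange snap tab: press the orange tab fully in with the fingertips, then push the blue cover by its ridge off its seat and along the deck until the terminal opening is completely uncovered, leaving the cover lying flat on the unit. Only press and push: do not lift or tip the cover. Leave the unit with the green tab closed and everything else on the bench where it is.

Things in the scene. Friction and masses are not known exactly. Their poses are not given: they have to be found in the camera images.
- orange_unit: Fixed grey terminal unit, 240 (x) by 136 (y) mm; origin at the centre of its underside. Its x axis is the way the cover slides off, roughly away from the robot. Deck and seat are level, 50 mm up. Cover lane 79 mm wide, centred at y = -18 mm, between full-length rails 5 mm high; a 6 mm high wall closes it at x = -120 to -115.5 mm; the +x end is open. Has the orange tab: open it.
- orange_opening (a point): Centre, at deck height, of the orange-tab unit's terminal opening (74 by 60 mm, x = -106 to -32 mm of the unit), with two rows of brass screws inside, hidden under the closed cover. From x = -32 to +120 mm the lane is plain deck.
- orange_tab_top (a point): Centre of the top of the orange snap tab: a flat pad 30 (x) by 28 (y) mm, 18 mm above the deck, beside the lane at x = -17.5, y = +46 mm of its unit. Its tooth reaches sideways into the lane and stands 6 mm up in front of the closed cover's +x edge. Axes as the unit's.
- orange_tab (a joint): How far the orange tab is pressed in (straight down), m: near 0 is out, locking the cover; 0.010 is fully in, at a firm stop. About 3 N of friction; it stays where it is left and does not spring back. Fully in, the tooth is 4 mm below the deck and the cover passes over it; the pad is still 8 mm proud.
- orange_cover: Loose blue cover of the orange-tab unit, 90 (x) by 76 (y) by 6 mm, about 60 g; origin at the centre of its underside, axes as the unit's. Closed, it is at x = -69, y = -18, z = 50 mm of its unit, with 1.5 mm of play. To uncover the opening it slides at least 82 mm to the unit's +x; past about x = +120 mm it would tip off the end.
- orange_ridge (a point): Centre of the top of the dark blue push ridge on the orange-tab unit's cover: 8 (x) by 60 (y) mm, 14 mm high above the plate, 15 mm to the +x side of the cover's centre, so 56 mm of flat plate lie behind it for the fingertips.
- green_unit: Fixed grey terminal unit, 240 (x) by 136 (y) mm; origin at the centre of its underside. Its x axis is the way the cover slides off, roughly away from the robot. Deck and seat are level, 50 mm up. Cover lane 79 mm wide, centred at y = -18 mm, between full-length rails 5 mm high; a 6 mm high wall closes it at x = -120 to -115.5 mm; the +x end is open. Has the green tab: leave it.
- green_opening (a point): Centre, at deck height, of the green-tab unit's terminal opening (74 by 60 mm, x = -106 to -32 mm of the unit), with two rows of brass screws inside, hidden under the closed cover. From x = -32 to +120 mm the lane is plain deck.
- green_tab_top (a point): Centre of the top of the green snap tab: a flat pad 30 (x) by 28 (y) mm, 18 mm above the deck, beside the lane at x = -17.5, y = +46 mm of its unit. Its tooth reaches sideways into the lane and stands 6 mm up in front of the closed cover's +x edge. Axes as the unit's.
- green_tab (a joint): How far the green tab is pressed in (straight down), m: near 0 is out, locking the cover; 0.010 is fully in, at a firm stop. About 3 N of friction; it stays where it is left and does not spring back. Fully in, the tooth is 4 mm below the deck and the cover passes over it; the pad is still 8 mm proud.
- green_cover: Loose blue cover of the green-tab unit, 90 (x) by 76 (y) by 6 mm, about 60 g; origin at the centre of its underside, axes as the unit's. Closed, it is at x = -69, y = -18, z = 50 mm of its unit, with 1.5 mm of play. To uncover the opening it slides at least 82 mm to the unit's +x; past about x = +120 mm it would tip off the end.
- green_ridge (a point): Centre of the top of the dark blue push ridge on the green-tab unit's cover: 8 (x) by 60 (y) mm, 14 mm high above the plate, 15 mm to the +x side of the cover's centre, so 56 mm of flat plate lie behind it for the fingertips.
- screwdriver: Screwdriver with a blue handle lying on the bench between the units; origin at its underside. A bystander: leave alone.
- tape_roll: Roll of white tape, 90 mm across, 45 mm high, standing flat; origin at its underside. A bystander: leave alone.
- solder_spool: Red spool, 56 mm across, 50 mm high, upright; origin at its underside. A bystander: leave alone.
- calculator: Black desk calculator, 150 by 100 by 16 mm; origin at its underside. A bystander: leave alone.
- tape_measure: Black and red tape measure, 66 by 37 by 66 mm; origin at its underside. A bystander: leave alone.
- spanner: Steel spanner lying flat; origin at its underside. A bystander: leave alone.
Things that resemble listed ones, but are neither listed nor needed, are in the scene too. What is shaped like the orange_cover but turquoise or white is not meant.

How it is judged (in metres and radians):
On the way, in this order (a step that is already met when the one before it is completed fails the run):
1. the orange tab is pressed in (at least 8 mm) while the cover is still on its seat (value of joint orange_tab above 0.008 m and x of orange_cover in the frame of orange_unit below -0.06 m), for 0.1 s.
2. the cover has been pushed clear of the terminal opening (x of orange_cover in the frame of orange_unit above 0.011 m), for 0.2 s.
At the end, for the whole second after the job is handed in: Orange tab in (over 8 mm); its unit's cover centred 11 to 112 mm towards the unit's +x (opening uncovered to within 2 mm), flat at deck height (3 mm, 0.06 rad) and at rest; green tab out and the green unit's cover on its seat (8 mm) (value of joint orange_tab above 0.008 m and x of orange_cover in the frame of orange_unit between 0.011 and 0.112 m and z of orange_cover in the frame of orange_unit between 0.047 and 0.053 m and angle between orange_cover's own z axis and vertical below 0.06 rad and linear speed of orange_cover below 0.01 m/s and value of joint green_tab below 0.004 m and distance of green_cover from where it was at the start of the episode below 0.008 m); the robot touches nothing.
It fails at once if the orange unit's cover is lifted more than 8 mm (z of orange_cover in the frame of orange_unit above 0.058 m).
It fails at once if the orange unit's cover is tipped (over 0.2 rad) (angle between orange_cover's own z axis and vertical above 0.2 rad).
It fails at once if the green tab is pressed (over 4 mm) (value of joint green_tab above 0.004 m).
It fails at once if the green unit's cover is moved more than 8 mm (distance of green_cover from where it was at the start of the episode above 0.008 m).
It fails at once if a loose bystander is moved more than 20 mm (distance of any of screwdriver, tape_roll, solder_spool, calculator, tape_measure, spanner from where it was at the start of the episode above 0.02 m).
It also fails if it takes over 38 s, if anything falls off the work surface, if the arm or the gripper's body presses on something with over 40 N, if the wrist force passes 120 N, or if a joint passes its speed limit or range.

### The arm

A 6-joint arm with a two-finger parallel gripper is mounted at the origin on the work surface. World frame = base frame: x ahead of the robot, y to its left, z up, the work surface at z = 0. Lengths are in mm, angles in rad, forces in N, time in s.
With the tool pointing down it reaches from about 275 to 750 mm from the base axis. Payload 10.2 kg.
Tool frame: the origin (TCP) lies at the very end of the fingers, on their centre line; the grasp point (between the pads) lies 19 mm behind it (ctrl.grip_depth is the distance from the TCP to the grasp point, in mm); z points along the fingers, x is the direction in which the jaws open and shut, and the axes are right-handed (so a half turn about z gives the same grasp; the last joint's range is limited). The gripper opens to 85 mm and grips with 20 to 120 N. Pads are 22 mm wide; open, the fingers measure 114 mm over their backs; the gripper's body (76 mm by 85 mm) begins 54 mm behind the grasp point. The pads swing forward as they close: fully open they stand 13 mm farther back than shut.
Start: joints at [-1.543, 0.313, 1.498, -0, 1.331, -0.223], TCP at [130.28, -508.584, 231.294] pointing down, gripper open.
Joint ranges: [-2.94, 2.94], [-0.97, 2.17], [0.19, 2.56], [-1.23, 4.37], [0.02, 3.11], [-2.88, 2.88]. Speed limits (rad/s): [2.39, 2.39, 3.01, 3.14, 3.14, 3.14].

### API

Orientations are given as a unit quaternion [w, x, y, z].
In Python, from rig import ctrl gives the robot as it stands.
- The arm moves only by the tool play_rows, never from a script. Its argument "motion" is a list of rows, each a list of 2 entries, a list of its own where there are three numbers: the shift along the tool's x, y, z in mm, then the turn, a rotation vector about the tool's x, y, z in degrees. A call has 1 to 20 rows; each row shifts and turns the commanded pose from where the row before left it, along the tool's axes as they then stand; what a row does not reach is not made up. A row lasts 1/12 s, in which the tool goes at most 41.7 mm and 7.16 degrees, less where a joint would pass 70% of its speed; a pose out of reach is approached as far as the arm can. A call with a gripper value outside its range is refused whole. "fingers" is the finger opening in mm, from 0 to 85.4, set as the call begins (left out, the last holds). The fingers move at their own pace and stop on an object; "squeeze" is the grip in N (left out, the last holds). Time passes only in rows, so rows that do not move let the fingers close. It gives the time, the measured TCP pose, the force and the opening at its end, in the units of the state.
- ctrl.sense(): the state, without advancing time (a new reading comes with each control period).
- ctrl.capture(name): name is "side" or "top" or "wrist"; returns the picture (420x560x3 uint8, red, green, blue); there is no depth.
- ctrl.get_calibration(name): a dict with "K" (3x3 intrinsics, pixels), "R" (3x3) and "t" (3): a world point X has camera coordinates R X + t; the wrist camera has in their place "tool_from_camera" (4x4, takes a point from camera to tool coordinates, whose origin is the TCP and whose axes are the tool frame's). Camera axes: x right, y down, z forward; pixel columns grow to the right and rows downward; lengths in mm; the calibration is good to about 2 mm. A picture is of the moment at which its call begins: read the wrist's pose just before it. get_calibration takes no time and is no camera call.
- ctrl.finish_job(): hands the job in, once; it reports no verdict.
Trained networks look in the newest picture that a camera, given by its name, has taken for a name from the list of things; names that differ only in an ending like _2 or _b are one class to them, and where a whole thing is asked for, a point or a joint stands for the part that bears it (a point fixed in the world has none). Each returns a list of dicts, best first, with "p" (0 to 1); they miss things now and then, are a little off and sometimes report something else, mostly with a low value. They report only what shows in the picture. A call takes as long as a camera call. They do not tell look-alikes from the thing itself.
- ctrl.spot_in(camera, name): "position" ([column, row] as shares, 0 to 1, of the picture: columns of its width, rows of its height, amid what is visible of it).
The state is a dict: "time_s": time; "joints": joint angles; "dq": joint speeds; "tau": joint torques, N m; "eef_pos": TCP position; "ee_rot": TCP orientation; "force": force on the tool from outside, world axes, zero at the start; "wrist_torque": the same for the moment, N m; "grip_width": opening from 0.0 (shut) to 1.0 (fully open).
Only numpy, scipy, OpenCV 4.12 (cv2) and the standard library are available. Lean on these libraries where they do the work, as an engineer would, in place of code of your own. Each camera call takes 0.05 s, during which the arm holds its last target. There are 200 camera calls.

## Working session

There is one attempt and no reset: what is moved stays moved. The work goes in short steps, Python scripts to look and compute and a tool call to move; the robot and the scene stay as the last step left them, time stands still between calls to the robot, and variables do not carry over. Pictures are saved under pics/ and viewed, about 8 in all and at most 12, crops included, and the job is handed in when it is done.

Besides the shell and the picture viewer there is one more tool, called after "Emit:" as name(argument=value, ...) on one line, values as JSON. play_rows: Moves the arm, as the interface text tells. Its arguments: {"type":"object","properties":{"motion":{"type":"array"},"fingers":{"type":"number"},"squeeze":{"type":"number"}},"required":["motion"]}

```bash
mkdir -p pics; cat > h.py <<'E'
from rig import ctrl
import numpy as np, cv2
def save(n,f):
    im=ctrl.capture(n); cv2.imwrite(f,cv2.cvtColor(im,cv2.COLOR_RGB2BGR)); return im
def cam(n):
    c=ctrl.get_calibration(n); return np.array(c["K"]),np.array(c["R"]),np.array(c["t"]).ravel()
def unproj(n,px,z):
    K,R,t=cam(n); d=R.T@np.linalg.inv(K)@np.array([px[0],px[1],1.]); o=-R.T@t
    return o+d*(z-o[2])/d[2]
def proj(n,X):
    K,R,t=cam(n); q=K@(R@np.array(X)+t); return q[:2]/q[2]
E
python3 - <<'E'
from h import *
a=save("top","pics/top.png"); b=save("side","pics/side.png")
for n in("top","side"):
  K,R,t=cam(n); print(n,(-R.T@t).round())
  for o,z in(("orange_unit",50),("orange_tab_top",68),("orange_ridge",70),("green_tab_top",68),("green_ridge",70),("orange_cover",56)):
    for d in ctrl.spot_in(n,o)[:3]:
      p=np.array(d["position"])*[560,420]; print(o,round(d["p"],2),p.round(1),unproj(n,p,z).round(1))
s=ctrl.sense();print(s["time_s"],s["ee_rot"],s["eef_pos"],s["force"])
E
```

```text
top [ 413.  -29. 1633.]
orange_unit 0.78 [317.  208.2] [ 571.4 -174.1   50. ]
orange_unit 0.31 [386. 245.] [ 438.9 -431.6   50. ]
orange_tab_top 0.53 [314.8 218.4] [ 531.6 -164.6   68. ]
orange_ridge 0.95 [310.5 281.2] [ 301.8 -151.6   70. ]
orange_ridge 0.89 [354.2 276.4] [ 322.2 -310.5   70. ]
orange_ridge 0.74 [412.7 279.2] [ 316.  -523.5   70. ]
green_tab_top 0.52 [213.3 223. ] [507.6 209.5  68. ]
green_tab_top 0.49 [318.4 206. ] [ 577.8 -177.5   68. ]
green_ridge 0.81 [229.2 233.9] [468.5 149.4  70. ]
green_ridge 0.48 [268.  239.6] [450.2   6.3  70. ]
green_ridge 0.34 [312.  217.9] [ 533.1 -154.1   70. ]
orange_cover 0.97 [419.4 279.1] [ 316.1 -552.3   56. ]
orange_cover 0.92 [315.1 278.9] [ 309.6 -169.4   56. ]
orange_cover 0.8 [352.6 277.4] [ 317.5 -307.1   56. ]
side [ 1079. -1153.  1025.]
orange_unit 0.71 [269.6 262.7] [ 591.9 -237.9   50. ]
orange_tab_top 0.5 [307.8 194.5] [573.  107.1  68. ]
orange_tab_top 0.37 [270.4 260. ] [ 598.1 -243.4   68. ]
orange_ridge 0.88 [179.4 263.8] [ 361.9 -364.4   70. ]
orange_ridge 0.75 [240.5 248.4] [ 493.8 -234.9   70. ]
orange_ridge 0.74 [206.3 234.5] [ 363.4 -219.4   70. ]
green_tab_top 0.48 [301.8 174.9] [505.2 214.9  68. ]
green_tab_top 0.28 [354.5 247.7] [807.2 -95.5  68. ]
green_ridge 0.57 [286.  187.3] [486.1 115.6  70. ]
orange_cover 0.89 [126.8 323.8] [ 354.7 -595.5   56. ]
orange_cover 0.82 [242.7 250. ] [ 494.9 -225.2   56. ]
orange_cover 0.73 [203.7 237.2] [ 352.3 -220.5   56. ]
0.7 [-2.96444816e-05  7.89990013e-01 -6.13119710e-01 -3.71939601e-06] [ 130.28454351 -508.57889954  231.28909163] [-0.32599721  0.42140346 -0.03038157]
```

View pics/top.png

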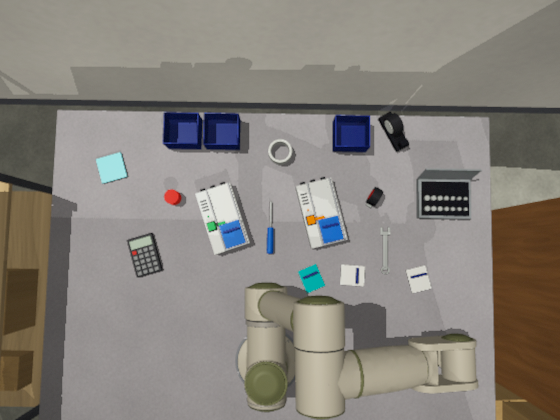

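View pics/side.png

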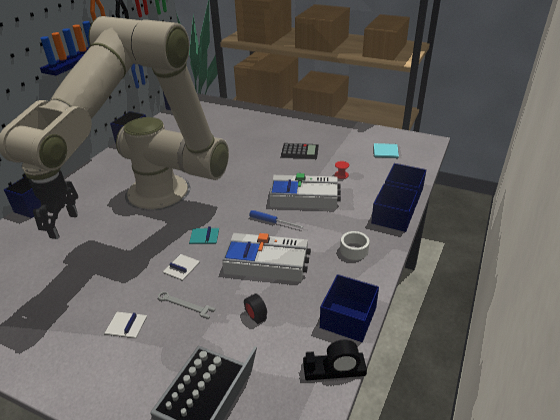

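The top view shows the orange unit centred near (321,213), with its tab at (312,220) and cover at (331,230). The side view agrees: tab at (264,238), cover at (243,250). I'll refine this by colour in both views.

```bash
python3 - <<'E'
from h import *
for n,roi in(("top",(285,170,360,260)),("side",(215,225,320,285))):
  im=cv2.imread(f"pics/{n}.png"); h=cv2.cvtColor(im,cv2.COLOR_BGR2HSV)
  for nm,lo,hi,z in(("orange",(5,150,120),(18,255,255),68),("blue",(105,150,60),(125,255,255),56)):
    m=cv2.inRange(h,lo,hi); k=np.zeros_like(m); k[roi[1]:roi[3],roi[0]:roi[2]]=1; m*=k
    ys,xs=np.nonzero(m); print(n,nm,len(xs),xs.mean(),ys.mean(),unproj(n,(xs.mean(),ys.mean()),z).round(1))
    if n=="top":
      r=cv2.minAreaRect(np.c_[xs,ys].astype(np.float32)); print(r)
print([unproj("top",p,50).round() for p in((297,186),(329,178),(347,240),(314,248))])
E
```

```text
top orange 87 312.7701149425287 219.2183908045977 [ 528.5 -157.2   68. ]
((315.0, 218.5), (8.246211051940918, 16.73495864868164), 75.96376037597656)
top blue 458 330.5458515283843 229.14847161572052 [ 493.6 -224.6   56. ]
((330.6470642089844, 229.08824157714844), (23.283418655395508, 19.645381927490234), 75.96376037597656)
side orange 81 262.5925925925926 239.46913580246914 [ 535.6 -169.7   68. ]
side blue 423 241.70685579196217 250.8581560283688 [ 494.  -229.9   56. ]
[array([654., -98.,  50.]), array([ 686., -218.,   50.]), array([ 455., -287.,   50.]), array([ 423., -165.,   50.])]
```

Emit:
play_rows(motion=[[[-12,-26,-2],[0,0,0]],[[-12,-26,-2],[0,0,0]],[[-12,-26,-2],[0,0,0]],[[-12,-26,-2],[0,0,0]],[[-12,-26,-2],[0,0,0]],[[-12,-26,-2],[0,0,0]],[[-12,-26,-2],[0,0,0]],[[-12,-26,-2],[0,0,0]],[[-12,-26,-2],[0,0,0]],[[-12,-26,-2],[0,0,0]],[[-12,-26,-2],[0,0,0]],[[-12,-26,-2],[0,0,0]],[[-12,-26,-2],[0,0,0]],[[-12,-26,-2],[0,0,0]],[[-12,-26,-2],[0,0,0]],[[0,0,0],[0,0,0]],[[0,0,0],[0,0,0]],[[0,0,0],[0,0,0]],[[0,0,0],[0,0,0]]], fingers=0)

```text
time_s: 2.28
eef_pos: [462.8, -238.0, 261.2]
ee_rot: [0.0, 0.79, -0.614, -0.0]
force: [0.4, -0.5, 0.7]
grip_width: 0.001
```

```bash
cat >> h.py <<'E'
from scipy.spatial.transform import Rotation as Ro
def toolT():
    s=ctrl.sense(); T=np.eye(4); q=s["ee_rot"]; T[:3,:3]=Ro.from_quat([q[1],q[2],q[3],q[0]]).as_matrix(); T[:3,3]=s["eef_pos"]; return T
def wun(T,px,z):
    c=ctrl.get_calibration("wrist"); M=T@np.array(c["tool_from_camera"]); d=M[:3,:3]@np.linalg.inv(np.array(c["K"]))@np.array([px[0],px[1],1.]); o=M[:3,3]
    return o+d*(z-o[2])/d[2]
def wproj(T,X):
    c=ctrl.get_calibration("wrist"); M=np.linalg.inv(T@np.array(c["tool_from_camera"])); q=np.array(c["K"])@(M[:3,:3]@np.array(X)+M[:3,3]); return q[:2]/q[2]
E
python3 - <<'E'
from h import *
T=toolT(); np.save("T1.npy",T); save("wrist","pics/w1.png"); print(T.round(3)); s=ctrl.sense(); print(s["time_s"],s["force"],s["grip_width"])
print(np.array(ctrl.get_calibration("wrist")["tool_from_camera"]).round(2))
for o,z in(("orange_tab_top",68),("orange_ridge",70),("orange_cover",56)):
    for d in ctrl.spot_in("wrist",o)[:2]:
      p=np.array(d["position"])*[560,420]; print(o,round(d["p"],2),p.round(1),wun(T,p,z).round(1))
E
```

```text
[[ 2.47000e-01 -9.69000e-01 -0.00000e+00  4.62822e+02]
 [-9.69000e-01 -2.47000e-01 -0.00000e+00 -2.38035e+02]
 [-0.00000e+00  0.00000e+00 -1.00000e+00  2.61214e+02]
 [ 0.00000e+00  0.00000e+00  0.00000e+00  1.00000e+00]]
2.3333 [0.63025663 0.07626539 0.47275454] 0.0023555538085957167
[[   1.      0.      0.     -0.19]
 [  -0.      0.97    0.26  -65.58]
 [   0.     -0.26    0.97 -142.  ]
 [   0.      0.      0.      1.  ]]
orange_tab_top 0.64 [206.3  99.2] [ 528.7 -154.8   68. ]
orange_ridge 0.83 [487.6 330.5] [ 365.8 -507.6   70. ]
orange_ridge 0.77 [328.1 285.9] [ 374.  -319.6   70. ]
orange_cover 0.92 [269.5 154.7] [ 492.4 -224.7   56. ]
orange_cover 0.78 [490.1 327.9] [ 362.9 -521.    56. ]
```

View pics/w1.png

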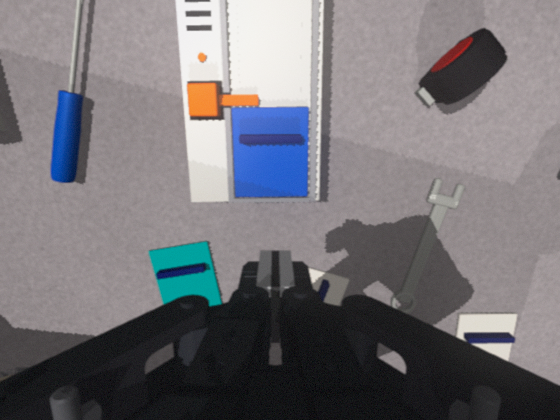

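The wrist view shows the orange pad at (204,100), the ridge at (271,139) and the cover corners near (232,109), (308,107), (308,197) and (234,198). The unit looks almost aligned with the tool.

```bash
python3 - <<'E'
from h import *
T=np.load("T1.npy"); im=cv2.imread("pics/w1.png"); h=cv2.cvtColor(im,cv2.COLOR_BGR2HSV)
m=cv2.inRange(h,(3,150,150),(18,255,255)); m[:,:180]=0; m[:,223:]=0; m[:75]=0; m[130:]=0
ys,xs=np.nonzero(m); r=cv2.boundingRect(np.c_[xs,ys]); print(r)
pad=wun(T,(xs.mean(),ys.mean()),68); print("pad",pad)
m=cv2.inRange(h,(105,150,60),(125,255,255)); m[:,:225]=0; m[:,320:]=0; m[205:]=0; 
c=max(cv2.findContours(m,0,2)[0],key=cv2.contourArea); q=cv2.boxPoints(cv2.minAreaRect(c)); P=np.array([wun(T,p,56) for p in q]); print(q.round(1).tolist(),P.round(1).tolist())
ctr=P.mean(0); print(ctr,[np.linalg.norm(P[i]-P[i-1]).round(1) for i in range(4)])
w=np.array([[int(v) for v in p] for p in q])
# yaw from long unit edges (rail line px 318,200 -> 322,10 at z55)
a,b=wun(T,(317,200),55),wun(T,(323,10),55); print("railyaw",np.degrees(np.arctan2(*(b-a)[1::-1])))
a,b=wun(T,(191,201),50),wun(T,(177,5),50); print("edgeyaw",np.degrees(np.arctan2(*(b-a)[1::-1])))
for i in range(4):
  d=P[i]-P[i-1]; print(np.degrees(np.arctan2(d[1],d[0])).round(1))
Rt=T[:3,:3].T
rd=wun(T,(271,135),70); print("ridge",rd)
for n,p in(("pad",pad),("cover",ctr),("ridge",rd)): print(n,"in tool",(Rt@(p-T[:3,3])).round(1))
E
```

```text
(188, 83, 35, 33)
pad [ 528.09958898 -151.66556114   68.        ]
[[232.0, 108.0], [307.0, 108.0], [307.0, 196.0], [232.0, 196.0]] [[527.0, -178.2, 56.0], [545.2, -249.0, 56.0], [460.8, -272.9, 56.0], [441.4, -197.2, 56.0]]
[ 493.58045107 -224.33962854   56.        ] [np.float64(87.7), np.float64(73.1), np.float64(87.7), np.float64(78.1)]
railyaw 14.445787143484033
edgeyaw 14.716359613065311
12.5
-75.6
-164.2
104.4
ridge [ 512.15409272 -221.35921707   70.        ]
pad in tool [-67.5 -84.7 193.2]
cover in tool [ -5.7 -33.3 205.2]
ridge in tool [ -4.  -52.  191.2]
```

Emit:
play_rows(motion=[[[-17,-21.2,15],[0,0,0]],[[-17,-21.2,20],[0,0,0]],[[-17,-21.2,20],[0,0,0]],[[-17.5,-21.2,25],[0,0,0]],[[0,0,30],[0,0,0]],[[0,0,30],[0,0,0]],[[0,0,25],[0,0,0]],[[0,0,15],[0,0,0]],[[0,0,0],[0,0,0]],[[0,0,0],[0,0,0]],[[0,0,0],[0,0,0]]])

```text
time_s: 3.4
eef_pos: [529.2, -150.6, 82.6]
ee_rot: [-0.0, 0.79, -0.613, 0.001]
force: [0.0, 0.4, 0.6]
grip_width: 0.001
```

```bash
python3 - <<'E'
from h import *
T=toolT(); np.save("T2.npy",T); save("wrist","pics/w2.png"); save("side","pics/s2.png"); print(T[:3,3])
a=cv2.imread("pics/w2.png"); b=cv2.imread("pics/s2.png")[190:290,210:330]
cv2.imwrite("pics/c2.png",np.hstack([cv2.resize(a,(480,360)),cv2.resize(b,(320,360))]))
E
```

```text
[ 529.15120753 -150.57203038   82.63720276]
```

View pics/c2.png

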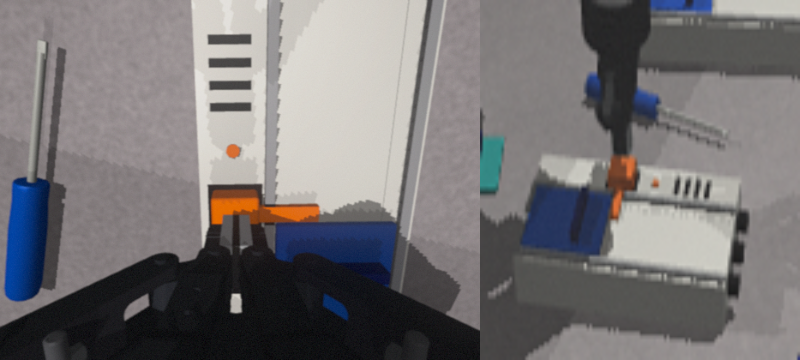

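The fingertips are centred over the orange pad, with the pad spanning columns 209–263 and the tip at 236. Now I'll press slowly.

Emit:
play_rows(motion=[[[0,0,8],[0,0,0]],[[0,0,5],[0,0,0]],[[0,0,3],[0,0,0]],[[0,0,3],[0,0,0]],[[0,0,2],[0,0,0]],[[0,0,1.5],[0,0,0]],[[0,0,1.5],[0,0,0]],[[0,0,0],[0,0,0]],[[0,0,0],[0,0,0]],[[0,0,0],[0,0,0]]])

```text
time_s: 4.33
eef_pos: [528.6, -150.1, 58.0]
ee_rot: [0.0, 0.79, -0.613, 0.0]
force: [-2.8, 1.3, 8.8]
grip_width: -0.002
```

Emit:
play_rows(motion=[[[0,0,1],[0,0,0]],[[0,0,1],[0,0,0]],[[0,0,0],[0,0,0]],[[0,0,0],[0,0,0]]])

```text
time_s: 4.67
eef_pos: [528.7, -150.1, 57.8]
ee_rot: [0.0, 0.79, -0.613, 0.001]
force: [-10.0, 2.9, 27.1]
grip_width: 0.002
```

Emit:
play_rows(motion=[[[0,0,-5],[0,0,0]],[[0,0,-20],[0,0,0]],[[0,0,-30],[0,0,0]],[[20,20,0],[0,0,0]],[[20,20,0],[0,0,0]],[[22.8,20,0],[0,0,0]],[[0,0,0],[0,0,0]],[[0,0,0],[0,0,0]],[[0,0,15],[0,0,0]],[[0,0,12],[0,0,0]],[[0,0,0],[0,0,0]],[[0,0,0],[0,0,0]],[[0,0,0],[0,0,0]]])

```text
time_s: 5.75
eef_pos: [486.5, -225.4, 83.9]
ee_rot: [-0.0, 0.79, -0.613, 0.0]
force: [-0.2, 0.4, -0.2]
grip_width: -0.003
```

```bash
python3 - <<'E'
from h import *
T=toolT(); save("wrist","pics/w3.png"); save("side","pics/s3.png"); print(T[:3,3])
a=cv2.imread("pics/w3.png"); b=cv2.imread("pics/s3.png")[190:290,210:330]
cv2.imwrite("pics/c3.png",np.hstack([cv2.resize(a,(480,360)),cv2.resize(b,(320,360))]))
E
```

```text
[ 486.52380037 -225.41268719   83.86598011]
```

View pics/c3.png

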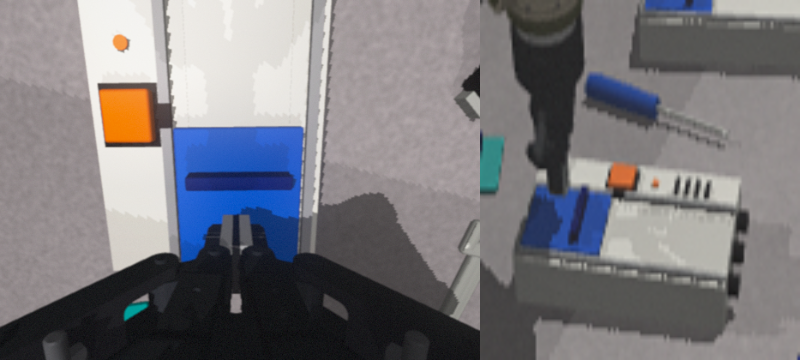

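```bash
python3 - <<'E'
from h import *
T=toolT(); s=560/480
for n,p,z in(("ridge near-top edge",(240,187),70),("ridge far-top",(240,173),70),("cover far edge",(240,128),56),("padL",(100,88),58),("padR",(157,145),58)):
  print(n,(T[:3,:3].T@(wun(T,(p[0]*s,p[1]*s),z)-T[:3,3])).round(1))
E
```

```text
ridge near-top edge [  2.3 -20.6  14. ]
ridge far-top [  2.2 -28.6  14. ]
cover far edge [  2.3 -51.8  28.1]
padL [-74.5 -73.5  26. ]
padR [-45.4 -42.2  26. ]
```

Emit:
play_rows(motion=[[[2,0,10],[0,0,0]],[[0,0,8],[0,0,0]],[[0,0,5],[0,0,0]],[[0,0,0],[0,0,0]],[[0,0,0],[0,0,0]],[[0,-4,0],[0,0,0]],[[0,-4,0],[0,0,0]],[[0,-4,0],[0,0,0]],[[0,-4,0],[0,0,0]],[[0,-4,0],[0,0,0]],[[0,-4,0],[0,0,0]],[[0,0,0],[0,0,0]],[[0,0,0],[0,0,0]]])

```text
time_s: 6.93
eef_pos: [510.0, -221.6, 60.2]
ee_rot: [-0.0, 0.79, -0.613, 0.0]
force: [0.0, -0.0, -0.2]
grip_width: -0.001
```

Emit:
play_rows(motion=[[[0,-4,0],[0,0,0]],[[0,-5,0],[0,0,0]],[[0,-5,0],[0,0,0]],[[0,-5,0],[0,0,0]],[[0,-5,0],[0,0,0]],[[0,-5,0],[0,0,0]],[[0,-5,0],[0,0,0]],[[0,-5,0],[0,0,0]],[[0,-5,0],[0,0,0]],[[0,-5,0],[0,0,0]],[[0,-5,0],[0,0,0]],[[0,-5,0],[0,0,0]],[[0,-5,0],[0,0,0]],[[0,-5,0],[0,0,0]],[[0,-5,0],[0,0,0]],[[0,-5,0],[0,0,0]],[[0,-4,0],[0,0,0]],[[0,-3,0],[0,0,0]],[[0,-2,0],[0,0,0]],[[0,0,0],[0,0,0]]])

```text
time_s: 8.6
eef_pos: [595.3, -199.8, 60.2]
ee_rot: [-0.0, 0.79, -0.613, 0.0]
force: [-0.2, 0.6, -0.2]
grip_width: -0.0
```

Emit:
play_rows(motion=[[[0,4,0],[0,0,0]],[[0,6,0],[0,0,0]],[[0,5,0],[0,0,0]],[[0,0,0],[0,0,0]],[[0,0,-10],[0,0,0]],[[0,0,-20],[0,0,0]],[[0,0,-25],[0,0,0]],[[0,20,-25],[0,0,0]],[[0,30,-20],[0,0,0]],[[0,30,0],[0,0,0]],[[0,20,0],[0,0,0]],[[0,0,0],[0,0,0]],[[0,0,0],[0,0,0]]])

```text
time_s: 9.68
eef_pos: [483.5, -228.8, 161.4]
ee_rot: [-0.0, 0.79, -0.614, 0.001]
force: [1.3, -0.5, 0.3]
grip_width: -0.0
```

```bash
python3 - <<'E'
from h import *
T=toolT(); np.save("T4.npy",T); save("wrist","pics/w4.png"); save("side","pics/s4.png"); print(T[:3,3],ctrl.sense()["force"])
a=cv2.imread("pics/w4.png"); b=cv2.imread("pics/s4.png")[190:290,210:330]
cv2.imwrite("pics/c4.png",np.hstack([cv2.resize(a,(480,360)),cv2.resize(b,(320,360))]))
E
```

```text
[ 483.49274487 -228.8449098   161.44632378] [0.84361622 0.34526688 0.49144284]
```

View pics/c4.png

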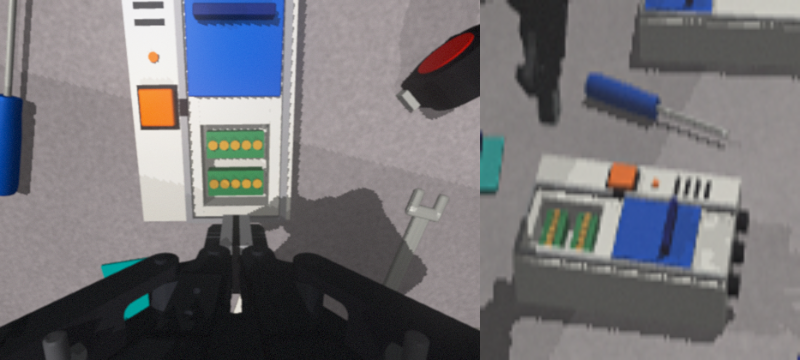

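The opening and both screw rows, around (237,165), are fully exposed. The cover lies flat, with its rear edge at row 96 and the opening's edge at row 125, a gap of about 27 mm. That puts the cover centre at roughly x = +40 mm. The tab is still in and the arm is clear.

```bash
python3 -c "
from h import *
print(ctrl.finish_job(), ctrl.sense()['time_s'])"
```

```text
the job is handed in; nothing more can be done
the job is handed in; nothing more can be done
```

I pressed the orange tab in, pushed the blue cover off the terminal opening by its ridge, and handed the job in just under 10 s into the run. No verdict was reported.

- **Tab:** it went down to a firm stop. The fingertips stopped at z ≈ 57.8 mm, where a fully pressed pad should be at 58 mm. The force rose to 27 N with almost no further travel. The tooth no longer shows in the lane.
- **Cover:** by eye in the last pictures it is flat between the rails, centred at about x = +40 mm of the unit (allowed 11 to 112 mm). Both screw rows are fully exposed.
- **Surroundings:** the arm finished clear at z ≈ 161 mm with about 1 N on the tool. I never went near the green unit or touched the loose items, but I did not measure their positions again at the end.

No check failed. The only disagreement was in measuring: the two ways of locating the pad and the ridge differed by 2 to 4 mm, which was within the clearances.

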